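# Load a tray of soles into a pass box, inner door checked first

## Task

Press down on the inner door's bar with the fingertips and hold for a moment, to make sure by touch that the inner door is fully shut; only then slide the outer door fully open. Push the tray with its two soles along the bench into the pass box, until it is wholly inside so that the outer door could slide past it, with the soles still lying in the tray. Leave the inner door shut and the outer door fully open for the next tray, and do not disturb the other things on the bench.

Things in the scene. Friction and masses are not known exactly. Their poses are not given: they have to be found in the camera images.
- passbox: Pass box, fixed on the bench: grey steel tunnel 180 mm wide (its x), 200 long (its y), 85 high; the bench is its floor, no sill. Origin: on the bench, mid-chamber. Chamber inside: x -80 to +80, y -100 to +100 mm; outer mouth at its -y end, inner door at +y. Walls 10 mm. Two guide posts 150 mm high at x +-97, y +104; clear screens 139 mm high beside it at y +55 (x -158 to -92, +92 to +228).
- outer_mouth (a point): Middle of the outer mouth on the bench, at pass box (0, -100, 0) mm; axes as the pass box. The clear roof (top at 85 mm) covers only pass box y > -40 mm and a door rail (top at 84 mm, y -52 to -42) crosses in front of it, so with the outer door open the first 48 mm inside the mouth are open from above. The rail goes on to a post at pass box x = +263 mm.
- inner_door: Inner door: upright aluminium drop door 172 mm wide, 82 high, 8 thick, sliding up and down between the guide posts. Origin: middle of its lower edge; at pass box (0, 104, 0) mm when shut. It starts shut or stuck up to 22 mm high. Friction holds it where it is; it takes 3 to 4 N of downward push to move (15 N per m/s more) and stops dead when shut.
- inner_bar (a point): Middle of the top of the inner door's black press bar (100 mm along the pass box's x, 24 mm wide, 12 mm thick) on two stems; 128 mm above the bench when the inner door is shut.
- outer_door (a joint): Outer door travel in m: 0 shut (start), 0.17 fully open at its stop; it slides along the pass box's +x. L-shaped aluminium door 180 mm wide, covering the mouth in front (outer face at pass box y = -109 mm) and 70 mm of the top (top face 92 mm above the bench). Friction about 3 N, no spring: stays where it is left.
- outer_fin (a point): Middle of the top edge of the outer door's black fin, 140 mm above the bench, moving with the door: an upright plate on top of it, 10 mm thick along the pass box's x, 50 wide along y, 48 high (92 to 140 mm above the bench). At pass box x = -60, y = -78 mm when shut; x = +110 when open.
- tray: Loose grey plastic tray, 110 mm (its x) by 140 mm (its y), about 0.5 kg, on the bench before the outer mouth, its +y end towards it. Origin: middle of its underside. Floor 5 mm thick; side and front walls up to 27 mm; the end board at its -y end is 6 mm thick, 45 mm high, outer face 70 mm from the origin.
- tray_back_left (a point): Top outer corner of the tray's end board, at tray (-55, -70, 45) mm.
- tray_back_right (a point): Top outer corner of the tray's end board, at tray (+55, -70, 45) mm.
- sole_a: Loose cork wedge sole, 36 x 108 mm, 22 mm high at the heel, lying lengthwise in the tray on its -x side. Origin: middle of its underside.
- sole_b: The other sole, same, on the tray's +x side.
- shoe_last: Bystander, leave alone: wooden shoe last, about 52 x 130 x 96 mm. Origin: middle of its underside.
- jar: Bystander, leave alone: jar with steel lid, 64 mm across, 85 mm high. Origin: middle of its underside.
- pot: Bystander, leave alone: steel pot with two side handles, 90 mm across without them, 85 mm high. Origin: middle of its underside.
- spool: Bystander, leave alone: blue thread spool, 52 mm across, 80 mm high. Origin: middle of its underside.
- hammer: Bystander, leave alone: hammer lying on the bench. Origin: middle of its underside.
- tin: Bystander, leave alone: can, 72 mm across, 110 mm high. Origin: middle of its underside.
There are look-alikes about, which are no part of the job. What is shaped like the sole_a but purple, red or turquoise is not meant.

How it is judged:
By the outcome, as a careful person would: the job done as asked, in the order asked, and still so for the second after the job is handed in, with the robot touching nothing.
It also fails if it takes over 59 s, if anything falls off the work surface, if the arm or the gripper's body presses on something with over 40 N, if the wrist force passes 120 N, or if a joint passes its speed limit or range.

## Robot

A 7-joint arm with a two-finger parallel gripper is mounted at the origin on the work surface. World frame = base frame: x ahead of the robot, y to its left, z up, the work surface at z = 0. Lengths are in m, angles in rad, forces in N, time in s.
With the tool pointing down it reaches from about 0.375 to 0.925 m from the base axis. Payload 3.1 kg.
Tool frame: the origin (TCP) lies at the very end of the fingers, on their centre line; the grasp point (between the pads) lies 19 mm behind it; y points along the fingers, x is the direction in which the jaws open and shut, and the axes are right-handed (so a half turn about y gives the same grasp; the last joint's range is limited). The gripper opens to 85 mm and grips with 20 to 120 N. Pads are 22 mm wide; open, the fingers measure 114 mm over their backs; the gripper's body (76 mm by 85 mm) begins 54 mm behind the grasp point. The pads swing forward as they close: fully open they stand 13 mm farther back than shut.
Start: joints at [1.241, 0.383, 0.044, 1.598, -0.018, 1.161, -0.05], TCP at [0.149, -0.633, 0.231] pointing down, gripper open.
Joint ranges: [-2.61, 2.61], [-0.41, 2.15], [-1.48, 1.57], [0, 2.5], [-1.57, 4.71], [0.05, 1.97], [-2.85, 2.85]. Speed limits (rad/s): [2.79, 2.79, 3.14, 3.14, 3.14, 3.14, 3.14].

## Interface

Orientations are given as a rotation vector (axis times angle).
In Python, from rig import bot gives the robot as it stands.
- The arm moves only by the tool move_arm, never from a script. Its argument "targets" is a list of rows, each a list of 6 numbers: the shift along the tool's x, y, z in cm, then the turn, a rotation vector about the tool's x, y, z in rad. A call has 1 to 5 rows; each row is the pose to reach, as a shift and turn from the pose measured when the call began, along the tool's axes at that moment; what a row does not reach only later rows make up. A row lasts 1/12 s, in which the tool goes at most 41.7 mm and 7.16 degrees, less where a joint would pass 70% of its speed; a pose out of reach is approached as far as the arm can. A call with a gripper value outside its range is refused whole. "claw" is the opening in per cent of the stroke, from 0 (shut) to 100 (fully open), set as the call begins (left out, the last holds). The fingers move at their own pace and stop on an object; the grip force is fixed at half the most. Time passes only in rows, so rows that repeat a pose let the fingers close. It gives the time, the measured TCP pose, the force and the opening at its end, in the units of the state.
- bot.state(): the state, without advancing time (a new reading comes with each control period).
- bot.grab_frame(name): name is "scene" or "top" or "wrist"; returns (picture, depth): 420x560x3 uint8, blue, green, red; 420x560 float32, m along the optical axis (not along the pixel's ray), 0 where there is no reading.
- bot.get_calibration(name): a dict with "vfov" (degrees; the focal length in pixels is half the picture's height over the tangent of half this angle, whatever the lens; pixels are square), "cx", "cy" (the principal point, pixels), "distortion" ([k1, k2, p1, p2, k3] as OpenCV has them; the pictures are not rectified), "rvec" (rotation vector, rad) and "tvec" (3), from world to camera coordinates, as OpenCV has them. Camera axes: x right, y down, z forward; pixel columns grow to the right and rows downward; lengths in m; the calibration is good to about 2 mm. A picture is of the moment at which its call begins: read the wrist's pose just before it. get_calibration takes no time and is no camera call; for the wrist camera it gives the pose at the moment of the call.
- bot.close_job(): hands the job in, once; it reports no verdict.
The state is a dict: "t": time; "qpos": joint angles; "qd": joint speeds; "tau": joint torques, N m; "eef_pos": TCP position; "orientation": TCP orientation; "force": force on the tool from outside, world axes, zero at the start; "torque": the same for the moment, N m; "opening": opening from 0.0 (shut) to 1.0 (fully open).
Only numpy, scipy, OpenCV 4.12 (cv2) and the standard library are available. Lean on these libraries where they do the work, as an engineer would, in place of code of your own. Each camera call takes 0.05 s, during which the arm holds its last target. There are 200 camera calls.

## Working session

There is one attempt and no reset: what is moved stays moved. The work goes in short steps, Python scripts to look and compute and a tool call to move; the robot and the scene stay as the last step left them, time stands still between calls to the robot, and variables do not carry over. Pictures are saved under pics/ and viewed, about 8 in all and at most 12, crops included, and the job is handed in when it is done.

Besides the shell and the picture viewer there is one more tool, called after "Emit:" as name(argument=value, ...), one argument or row to a line, values as JSON. move_arm: Moves the arm, as the interface text tells. Its arguments: {"type":"object","properties":{"targets":{"type":"array","items":{"type":"array","items":{"type":"number"}}},"claw":{"type":"number"}},"required":["targets"]}

```bash
ls; mkdir -p pics; cat > h.py <<'E'
import numpy as np, cv2
from scipy.spatial.transform import Rotation as R
from rig import bot
def cam(n):
    c=bot.get_calibration(n); f=210/np.tan(np.radians(c["vfov"])/2)
    K=np.array([[f,0,c["cx"]],[0,f,c["cy"]],[0,0,1.]]); return c,K
def world(c,K,uv,d):
    uv=np.array(uv,float).reshape(-1,1,2); p=cv2.undistortPoints(uv,K,np.array(c["distortion"]))[:,0]
    d=np.asarray(d).reshape(-1,1); P=np.c_[p,np.ones(len(p))]*d
    Rm=cv2.Rodrigues(np.array(c["rvec"],float))[0]; return (P-np.array(c["tvec"]).ravel())@Rm
def proj(c,K,X): return cv2.projectPoints(np.array(X,float).reshape(-1,3),np.array(c["rvec"],float),np.array(c["tvec"],float),K,np.array(c["distortion"]))[0][:,0]
def cloud(n,im=None):
    c,K=cam(n); im,d=bot.grab_frame(n); v,u=np.nonzero(d>0)
    return im,d,c,K,np.c_[world(c,K,np.c_[u,v],d[v,u]),u,v]
E
python3 - <<'E'
from h import *
s=bot.state(); print({k:np.round(v,3) for k,v in s.items()})
for n in("scene","top"):
    c,K=cam(n); im,d=bot.grab_frame(n); cv2.imwrite(f"pics/{n}0.png",im); np.savez(f"{n}0.npz",im=im,d=d)
    Rm=cv2.Rodrigues(np.array(c["rvec"]))[0]; print(n,K[0,0],-Rm.T@np.array(c["tvec"]).ravel(),Rm[2])
E
```

```text
pics
{'t': np.float64(0.0), 'qpos': array([ 1.241,  0.384,  0.044,  1.6  , -0.018,  1.161, -0.05 ]), 'qd': array([ 0.001, -0.   , -0.001,  0.001,  0.001,  0.   , -0.001]), 'tau': array([-0.0000e+00, -4.3346e+01,  1.0250e+00, -2.4951e+01,  1.1000e-02,
        1.1000e-02, -0.0000e+00]), 'eef_pos': array([ 0.149, -0.632,  0.23 ]), 'orientation': array([-1.308,  1.038, -1.035]), 'force': array([-0.073,  0.104, -0.332]), 'torque': array([-0.007,  0.02 , -0.009]), 'opening': np.float64(0.996)}
scene 526.8318027801715 [ 1.22702992 -0.24050915  1.36813576] [-0.48607256  0.17701354 -0.85580353]
top 396.96098213957373 [0.36223827 0.04110177 1.22232868] [ 0.13232143 -0.01021796 -0.99115419]
```

View pics/scene0.png

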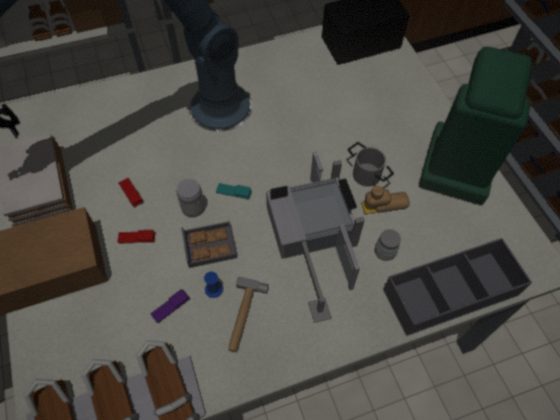

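View pics/top0.png

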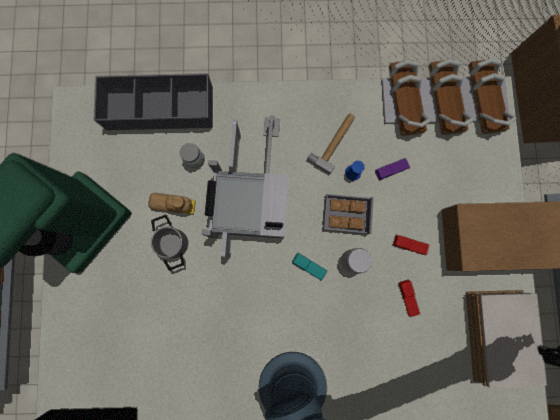

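The scene view shows the pass box at about (315,210) with its mouth facing the tray at (210,243). The fin is near (279,192) and the black bar near (347,193). In the top view the bar is at (210,198), the fin at (274,225), the tray at (348,215), and the tin at (357,262), which is close to the tray. Next I'll measure these.

```bash
cat > m.py <<'E'
from h import *
for n in("top","scene"):
    c,K=cam(n); z=np.load(n+"0.npz"); d=z["d"]; im=z["im"]; v,u=np.nonzero(d>0); P=world(c,K,np.c_[u,v],d[v,u])
    g=im[v,u].astype(int)
    m=(np.abs(P[:,0]-.45)<.3)&(np.abs(P[:,1])<.5)&(P[:,2]>-.02)
    P,g,u,v=P[m],g[m],u[m],v[m]
    print(n,"bench z",np.median(P[P[:,2]<.008,2]))
    bgr=g.max(1)
    H=P[:,2]
    def rep(name,k):
        if k.sum()<5: print(name,k.sum()); return
        r=cv2.minAreaRect(P[k][:,:2].astype(np.float32)*1000); print(name,k.sum(),"med",P[k].mean(0).round(4),"zq",np.percentile(H[k],[5,50,95]).round(4),"rect",np.round(r[0]),np.round(r[1]),round(r[2],1))
    boxes={"top":dict(bar=(200,220,172,222),fin=(262,284,215,238),tray=(318,378,188,240),tin=(335,375,245,280),spool=(342,368,155,185),door=(258,292,168,245),hammer=(305,358,110,176)),
      "scene":dict(bar=(335,362,172,215),fin=(266,292,182,202),tray=(178,242,215,270),tin=(174,206,176,218),spool=(202,226,268,300),door=(262,300,178,260),hammer=(225,272,272,352))}[n]
    zr=dict(bar=(.112,.17),fin=(.125,.16),tray=(.015,.06),tin=(.09,.125),spool=(.05,.1),door=(.086,.098),hammer=(.012,.06))
    for k,b in boxes.items():
        rep(k,(u>=b[0])&(u<b[1])&(v>=b[2])&(v<b[3])&(H>zr[k][0])&(H<zr[k][1]))
E
python3 m.py; python3 - <<'E'
from h import *
a=cv2.resize(cv2.imread("pics/top0.png")[140:290,180:390],None,fx=3.8,fy=3.8,interpolation=2); cv2.imwrite("pics/c1.png",a)
E
```

```text
top bench z -0.00019973964599801232
bar 311 med [0.5454 0.2179 0.1356] zq [0.1316 0.1357 0.1392] rect [547. 219.] [ 25. 100.] 85.2
fin 69 med [0.4689 0.0441 0.1382] zq [0.1314 0.1387 0.1417] rect [469.  44.] [47. 10.] 85.0
tray 874 med [ 0.5043 -0.1937  0.0259] zq [0.0155 0.0256 0.0439] rect [ 506. -182.] [141. 111.] 82.8
tin 515 med [ 0.3634 -0.191   0.1077] zq [0.0971 0.109  0.1124] rect [ 364. -192.] [67. 67.] 88.3
spool 136 med [ 0.6373 -0.2085  0.0781] zq [0.0585 0.0796 0.0835] rect [ 638. -209.] [36. 36.] 33.4
door 1483 med [0.5329 0.0432 0.0916] zq [0.0875 0.0916 0.0951] rect [538.  50.] [ 88. 196.] 84.6
hammer 504 med [ 0.682  -0.1305  0.0241] zq [0.0155 0.0236 0.034 ] rect [ 670. -136.] [137. 128.] 18.5
scene bench z -0.00012744747076810897
bar 275 med [0.5499 0.2157 0.135 ] zq [0.13   0.1352 0.1397] rect [548. 217.] [25. 98.] 84.3
fin 92 med [0.4718 0.0417 0.136 ] zq [0.1267 0.1372 0.1429] rect [472.  42.] [50. 15.] 85.0
tray 1029 med [ 0.5062 -0.1915  0.0248] zq [0.0156 0.0243 0.0435] rect [ 481. -180.] [140. 167.] 82.8
tin 469 med [ 0.3701 -0.1944  0.107 ] zq [0.094  0.1087 0.1143] rect [ 367. -194.] [68. 72.] 71.6
spool 175 med [ 0.6396 -0.2096  0.0764] zq [0.0561 0.079  0.0833] rect [ 638. -210.] [36. 36.] 49.7
door 1194 med [0.5362 0.0402 0.0916] zq [0.0872 0.0916 0.096 ] rect [532.  53.] [ 98. 181.] 84.0
hammer 582 med [ 0.6909 -0.1243  0.023 ] zq [0.0151 0.0233 0.0293] rect [ 707. -133.] [ 88. 119.] 56.2
```

View pics/c1.png

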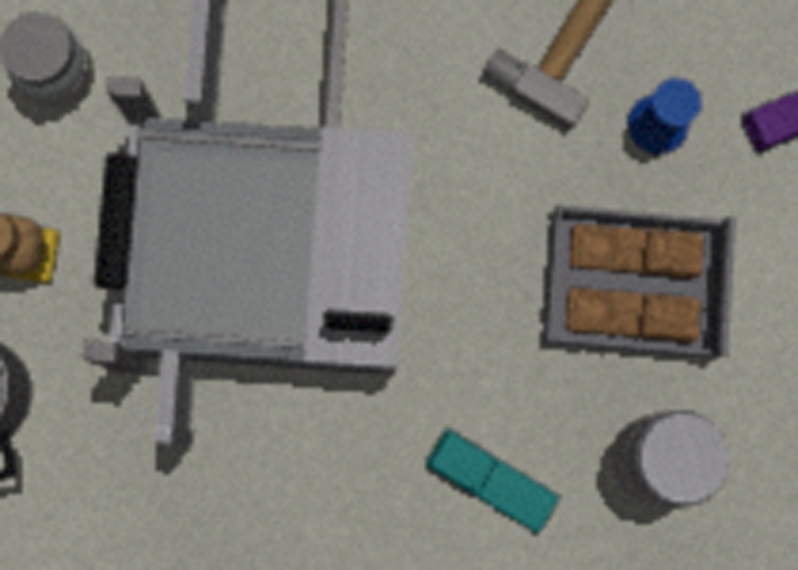

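The crop shows the bar on the left, the fin at (357,322), the tray with two cork soles to the right, and the tin below it. The two cameras agree. The pass box origin is at about (0.5376, 0.1148) with yaw -5.3°. The bar top is at about 0.1355, so the inner door is about 8 mm high. The tray is at pass box (-4, -298) with yaw about -2° relative to the box.

```bash
cat > g.py <<'E'
import sys
from h import *
# usage: g.py pbx pby z(mm) [yawdeg rel pb]: total shift in tool cm & turn, from current pose
O=np.array([.5376,.1148,0]); Y=np.radians(-5.3); Rp=R.from_euler('z',Y).as_matrix()
def goal(s,x,y,z,yaw=0,flip=1):
    R0=R.from_rotvec(s["orientation"]).as_matrix()
    Rg=R.from_euler('z',Y+np.radians(yaw)).as_matrix()
    ex=Rg[:,0]*flip; ey=np.array([0,0,-1.]); T=np.c_[ex,ey,np.cross(ex,ey)]
    p=O+Rp@np.array([x,y,z])/1000
    return R0.T@(p-s["eef_pos"])*100, R.from_matrix(R0.T@T).as_rotvec()
if __name__=="__main__":
    a=[float(v) for v in sys.argv[1:]]; s=bot.state()
    R0=R.from_rotvec(s["orientation"]).as_matrix(); print("t",s["t"],"pb",(Rp.T@(s["eef_pos"]-O)*1000).round(1),"f",Rp.T@s["force"].round(2),"open",s["opening"]); print("tool in pb",(Rp.T@R0).round(3).tolist(),"q",np.round(s["qpos"],2))
    for f in(1,-1):
        t,r=goal(s,*a,flip=f); 
        if np.linalg.norm(r)<1.7: print("shift",t.round(2),"turn",r.round(3))
E
python3 g.py 0 104 230; python3 - <<'E'
from h import *
c,K=cam("top"); d=np.load("top0.npz")["d"]; v,u=np.nonzero(d>0); P=world(c,K,np.c_[u,v],d[v,u])
for y in np.arange(-.8,.5,.1):
    r=[]
    for x in np.arange(.1,.8,.1):
        m=(np.abs(P[:,0]-x)<.05)&(np.abs(P[:,1]-y)<.05); r.append(round(float(P[m,2].max()),2) if m.any() else None)
    print(round(y,1),r)
E
```

```text
t 0.1 pb [-317.8 -779.3  230. ] f [0.95271756 0.33945435 0.08      ] open 0.9960982902220967
tool in pb [[0.319, -0.001, 0.948], [-0.948, 0.002, 0.319], [-0.002, -1.0, -0.0]] q [ 1.24  0.38  0.04  1.6  -0.02  1.16 -0.05]
shift [-73.59   0.17  58.28] turn [-1.000e-03 -1.246e+00 -2.000e-03]
-0.8 [None, None, 0.11, 0.11, 0.11, None, None]
-0.7 [0.09, 0.09, 0.12, 0.12, 0.11, 0.01, 0.01]
-0.6 [0.34, 0.33, 0.12, 0.12, 0.11, 0.01, 0.02]
-0.5 [0.09, 0.09, 0.11, 0.12, 0.12, 0.01, 0.02]
-0.4 [0.01, 0.02, 0.03, 0.03, 0.01, 0.01, 0.03]
-0.3 [0.01, 0.01, 0.03, 0.03, 0.05, 0.05, 0.02]
-0.2 [0.01, 0.01, 0.11, 0.12, 0.05, 0.08, 0.08]
-0.1 [0.02, 0.01, 0.02, 0.03, 0.03, 0.03, 0.03]
-0.0 [0.36, 0.01, 0.02, 0.1, 0.14, 0.1, 0.09]
0.1 [0.32, 0.01, 0.01, 0.1, 0.14, 0.1, 0.14]
0.2 [0.01, 0.01, 0.01, 0.15, 0.15, 0.15, 0.14]
0.3 [0.01, 0.01, 0.08, 0.09, 0.1, 0.1, 0.09]
0.4 [0.01, 0.01, 0.01, 0.09, 0.09, 0.07, 0.01]
```

```bash
cat > plan.py <<'E'
# plan.py ncalls x y z yaw : straight plan of ncalls calls x5 rows assuming perfect tracking, pb mm; prints last row per call
import sys
from g import *
def plan(s,nc,x,y,z,yaw=0,flip=1):
    t,r=goal(s,x,y,z,yaw,flip); R0=R.from_rotvec(s["orientation"])
    for k in range(nc):
        Rk=R.from_rotvec(r*k/nc); sh=Rk.inv().apply(t/nc); print("call",k,"shift",sh.round(2),"turn",(r/nc).round(3))
    return dict(orientation=(R0*R.from_rotvec(r)).as_rotvec(),eef_pos=s["eef_pos"]+R0.apply(t)/100)
if __name__=="__main__":
    s=bot.state()
    for a in sys.argv[1:]:
        v=[float(q) for q in a.split(",")]; s=plan(s,int(v[0]),*v[1:])
E
python3 plan.py 3,-54,-370,230 3,0,104,230
```

```text
call 0 shift [-10.13   0.02  12.68] turn [-0.    -0.415 -0.001]
call 1 shift [-4.150e+00  1.000e-02  1.569e+01] turn [-0.    -0.415 -0.001]
call 2 shift [ 2.54  0.   16.03] turn [-0.    -0.415 -0.001]
call 0 shift [ 1.8 -0.  15.8] turn [0. 0. 0.]
call 1 shift [ 1.8 -0.  15.8] turn [0. 0. 0.]
call 2 shift [ 1.8 -0.  15.8] turn [0. 0. 0.]
```

Emit:
move_arm(
  targets=[
    [-2,0,2.5,0,-0.083,0],
    [-4,0,5,0,-0.166,0],
    [-6,0,7.6,0,-0.249,0],
    [-8.1,0,10.1,0,-0.332,0],
    [-10.1,0,12.7,0,-0.415,0],
  ],
  claw=0,
)

```text
t: 0.52
eef_pos: [0.2498, -0.5025, 0.2296]
orientation: [-1.446, 0.72, -0.716]
force: [0.6, 0.4, 0.5]
opening: 0.299
```

Emit:
move_arm(
  targets=[
    [-0.8,0,3.1,0,-0.083,0],
    [-1.7,0,6.3,0,-0.166,0],
    [-2.5,0,9.4,0,-0.249,0],
    [-3.3,0,12.6,0,-0.332,0],
    [-4.1,0,15.7,0,-0.415,0],
  ],
)

```text
t: 0.93
eef_pos: [0.3504, -0.373, 0.2294]
orientation: [-1.532, 0.395, -0.39]
force: [0.1, -0.6, 0.1]
opening: -0.0
```

Emit:
move_arm(
  targets=[
    [0.5,0,3.2,0,-0.083,0],
    [1,0,6.4,0,-0.166,0],
    [1.5,0,9.6,0,-0.249,0],
    [2,0,12.8,0,-0.332,0],
    [2.5,0,16,0,-0.415,0],
  ],
)

```text
t: 1.35
eef_pos: [0.4494, -0.2432, 0.2293]
orientation: [-1.566, 0.067, -0.062]
force: [-0.1, 0.3, -0.2]
opening: -0.001
```

```bash
python3 g.py 0 104 230; python3 plan.py 3,0,104,180
```

```text
t 1.35 pb [ -54.8 -364.6  229.3] f [-0.15715539  0.28670923 -0.21      ] open -0.0010631378586672617
tool in pb [[1.0, -0.003, -0.01], [0.01, 0.004, 1.0], [-0.003, -1.0, 0.004]] q [ 0.8   0.15 -0.42  1.91  0.07  1.1   0.28]
shift [ 5.96  0.1  46.8 ] turn [-0.004  0.01  -0.003]
call 0 shift [ 1.99  1.7  15.59] turn [-0.001  0.003 -0.001]
call 1 shift [ 1.94  1.68 15.6 ] turn [-0.001  0.003 -0.001]
call 2 shift [ 1.88  1.66 15.61] turn [-0.001  0.003 -0.001]
```

Emit:
move_arm(
  targets=[
    [0.4,0,3.1,0,0.002,0],
    [0.8,0,6.2,0,0.004,0],
    [1.2,0,9.4,0,0.006,0],
    [1.6,0,12.5,0,0.008,0],
    [2,0,15.6,0,0.01,0],
  ],
)

```text
t: 1.77
eef_pos: [0.4817, -0.0878, 0.2295]
orientation: [-1.566, 0.075, -0.069]
force: [-0.2, -0.5, 0.9]
opening: 0.001
```

Emit:
move_arm(
  targets=[
    [0.4,0.4,3.1,0,0,0],
    [0.8,0.8,6.2,0,0,0],
    [1.2,1.2,9.4,0,0,0],
    [1.6,1.6,12.5,0,0,0],
    [2,2,15.6,0,0,0],
  ],
)

```text
t: 2.18
eef_pos: [0.5156, 0.0671, 0.2094]
orientation: [-1.566, 0.076, -0.069]
force: [1.2, -0.3, -0.0]
opening: -0.002
```

Emit:
move_arm(
  targets=[
    [0.4,0.6,3.1,0,0,0],
    [0.8,1.2,6.2,0,0,0],
    [1.2,1.8,9.4,0,0,0],
    [1.6,2.4,12.5,0,0,0],
    [2,3,15.6,0,0,0],
  ],
)

```text
t: 2.6
eef_pos: [0.5495, 0.2218, 0.1789]
orientation: [-1.567, 0.077, -0.068]
force: [-0.1, -0.7, -0.0]
opening: -0.001
```

```bash
python3 g.py 0 104 140; python3 - <<'E'
from h import *
im,d=bot.grab_frame("wrist"); cv2.imwrite("pics/w1.png",im)
c,K=cam("wrist"); np.savez("w1.npz",d=d,im=im,K=K,**{k:np.array(v) for k,v in c.items()})
E
```

```text
t 2.6 pb [  2.  107.6 178.9] f [-0.01776968 -0.67452519 -0.04      ] open -0.001446657601844942
tool in pb [[1.0, -0.006, 0.0], [-0.0, 0.003, 1.0], [-0.006, -1.0, 0.003]] q [ 0.1   0.42 -0.68  1.76  0.29  1.07 -0.77]
shift [-0.18  3.89 -0.37] turn [-0.003 -0.    -0.006]
```

View pics/w1.png

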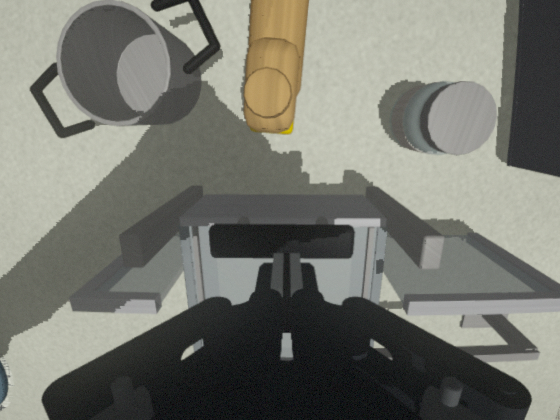

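The wrist view shows the bar at (282,241) with the closed fingers over it, mid-length. Next I'll press down.

Emit:
move_arm(
  targets=[
    [-0.1,1.2,-0.2,0,0,0],
    [-0.2,2.4,-0.35,0,0,0],
    [-0.2,3.4,-0.35,0,0,0],
    [-0.2,3.8,-0.35,0,0,0],
  ],
)

```text
t: 2.98
eef_pos: [0.5445, 0.2253, 0.1377]
orientation: [-1.561, 0.075, -0.06]
force: [-0.3, -1.1, -0.7]
opening: 0.001
```

Emit:
move_arm(
  targets=[
    [0,0.2,0,0,0,0],
    [0,0.5,0,0,0,0],
    [0,0.8,0,0,0,0],
    [0,1.0,0,0,0,0],
    [0,1.1,0,0,0,0],
  ],
)

```text
t: 3.4
eef_pos: [0.5447, 0.2246, 0.1281]
orientation: [-1.563, 0.076, -0.061]
force: [-3.6, -3.0, 13.9]
opening: 0.002
```

```bash
python3 g.py 0 104 128; python3 - <<'E'
from h import *
c,K,=cam("top"); im,d=bot.grab_frame("top"); cv2.imwrite("pics/t2.png",cv2.resize(im[130:290,150:330],None,fx=4,fy=3.7))
print(bot.state()["force"])
E
python3 g.py 0 104 128
```

```text
t 3.4 pb [ -3.1 110.  128.1] f [-3.32648794 -3.33151287 13.9       ] open 0.0016578878170923617
tool in pb [[1.0, -0.01, -0.006], [0.006, 0.006, 1.0], [-0.01, -1.0, 0.006]] q [ 0.08  0.47 -0.66  1.8   0.33  0.99 -0.8 ]
shift [ 0.31  0.   -0.6 ] turn [-0.006  0.006 -0.01 ]
[-3.35241436 -2.0069876   6.85231295]
t 3.45 pb [ -3.1 110.  128.2] f [-3.15001286 -2.31084811  6.85      ] open 0.0012944551255162536
tool in pb [[1.0, -0.01, -0.006], [0.006, 0.006, 1.0], [-0.01, -1.0, 0.006]] q [ 0.08  0.47 -0.66  1.8   0.33  0.99 -0.8 ]
shift [ 0.31  0.01 -0.6 ] turn [-0.006  0.006 -0.01 ]
```

View pics/t2.png

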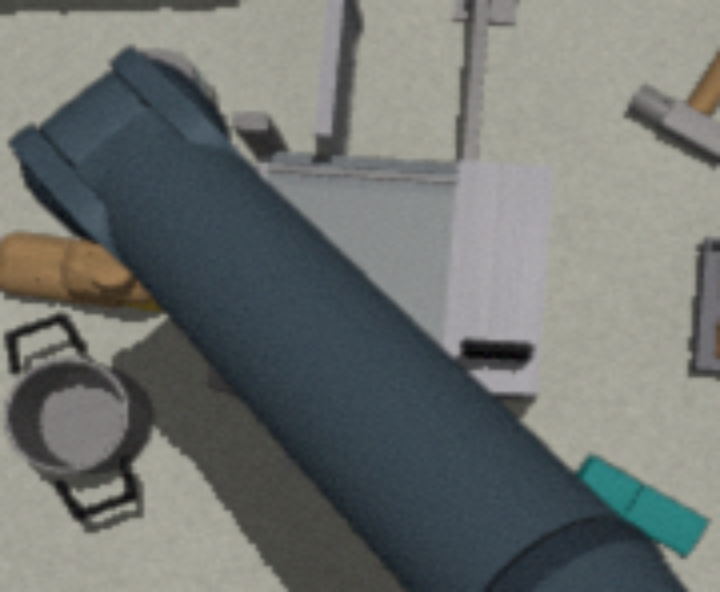

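The fingers are on the bar at z = 0.128, which is its shut height, but about 6 mm off its centre line. I'll lift a little, re-centre, and press and hold properly.

Emit:
move_arm(
  targets=[
    [0,-0.5,0,0,0,0],
    [0.15,-0.8,-0.3,0,0,0],
    [0.3,-0.8,-0.6,0,0,0],
    [0.3,-0.8,-0.6,0,0,0],
    [0.3,-0.8,-0.6,0,0,0],
  ],
)

```text
t: 3.87
eef_pos: [0.5475, 0.2174, 0.1358]
orientation: [-1.564, 0.077, -0.061]
force: [0.1, -0.6, -0.4]
opening: -0.005
```

Emit:
move_arm(
  targets=[
    [0,0.3,0,0,0,0],
    [0,0.6,0,0,0,0],
    [0,0.9,0,0,0,0],
    [0,1.1,0,0,0,0],
    [0,1.2,0,0,0,0],
  ],
)

```text
t: 4.28
eef_pos: [0.5475, 0.2172, 0.1279]
orientation: [-1.568, 0.077, -0.061]
force: [-9.3, -6.6, 28.3]
opening: 0.003
```

```bash
python3 g.py 0 104 128
```

```text
t 4.2833 pb [  0.4 102.9 127.9] f [-8.65593253 -7.48153941 28.26      ] open 0.0031116211575499594
tool in pb [[1.0, -0.01, -0.004], [0.004, 0.002, 1.0], [-0.01, -1.0, 0.002]] q [ 0.09  0.47 -0.66  1.8   0.33  0.99 -0.79]
shift [-0.04 -0.    0.11] turn [-0.002  0.004 -0.01 ]
```

Emit:
move_arm(
  targets=[
    [0,0.25,0,0,0,0],
    [0,0.25,0,0,0,0],
    [0,0.25,0,0,0,0],
    [0,0.25,0,0,0,0],
    [0,0.25,0,0,0,0],
  ],
)

```text
t: 4.7
eef_pos: [0.5474, 0.2173, 0.1281]
orientation: [-1.57, 0.077, -0.061]
force: [-5.8, -2.8, 15.3]
opening: -0.001
```

Emit:
move_arm(
  targets=[
    [0,0.2,0,0,0,0],
    [0,0.2,0,0,0,0],
    [0,0.2,0,0,0,0],
    [0,0.2,0,0,0,0],
    [0,0.2,0,0,0,0],
  ],
)

```text
t: 5.12
eef_pos: [0.5474, 0.2172, 0.1281]
orientation: [-1.571, 0.077, -0.061]
force: [-3.8, -3.5, 12.1]
opening: -0.001
```

Emit:
move_arm(
  targets=[
    [0,-1,0,0,0,0],
    [0,-2.5,0,0,0,0],
    [0,-4,0,0,0,0],
    [0,-5,0,0,0,0],
    [0,-5,0,0,0,0],
  ],
)

```text
t: 5.53
eef_pos: [0.5495, 0.2185, 0.1807]
orientation: [-1.569, 0.073, -0.065]
force: [1.2, 0.2, 0.4]
opening: 0.0
```

```bash
python3 g.py -100 -78 178; python3 plan.py 2,-100,-78,178; python3 - <<'E'
from h import *
im,d=bot.grab_frame("wrist"); c,K=cam("wrist"); v,u=np.nonzero(d>0); P=world(c,K,np.c_[u,v],d[v,u])
k=(im[v,u].max(1)<45)&(P[:,2]>.1)&(P[:,2]<.15)&(abs(P[:,0]-.547)<.06)&(abs(P[:,1]-.222)<.02); print(k.sum(),np.percentile(P[k,2],[10,50,90]),P[k].mean(0))
E
```

```text
t 5.5333 pb [  2.3 104.3 180.7] f [1.21899563 0.28381273 0.35      ] open 0.0001900922839218449
tool in pb [[1.0, -0.006, -0.005], [0.005, 0.0, 1.0], [-0.006, -1.0, 0.0]] q [ 0.11  0.41 -0.68  1.76  0.29  1.08 -0.76]
shift [-10.32   0.33 -18.18] turn [-0.     0.005 -0.006]
call 0 shift [-5.16  0.16 -9.09] turn [-0.     0.002 -0.003]
call 1 shift [-5.14  0.15 -9.1 ] turn [-0.     0.002 -0.003]
2899 [0.12378954 0.12590489 0.12682829] [0.53546391 0.22180547 0.12562344]
```

The inner door is shut: the bar stopped hard at 0.128 under 12–28 N. Next is the fin.

Emit:
move_arm(
  targets=[
    [-1,0,-1.8,0,0,0],
    [-2,0,-3.6,0,0,0],
    [-3.1,0,-5.4,0,0,0],
    [-4.1,0,-7.2,0,0,0],
    [-5.1,0,-9.1,0,0,0],
  ],
)

```text
t: 6.0
eef_pos: [0.4884, 0.131, 0.1784]
orientation: [-1.571, 0.076, -0.061]
force: [-0.3, -0.2, 0.0]
opening: 0.001
```

Emit:
move_arm(
  targets=[
    [-1,0,-1.8,0,0,0],
    [-2,0,-3.6,0,0,0],
    [-3.1,0,-5.4,0,0,0],
    [-4.6,0,-8.2,0,0,0],
    [-5.1,0,-9.1,0,0,0],
  ],
)

```text
t: 6.42
eef_pos: [0.4261, 0.0407, 0.1772]
orientation: [-1.574, 0.083, -0.06]
force: [0.4, -0.4, -0.3]
opening: 0.002
```

Emit:
move_arm(
  targets=[
    [0,1.5,0,0,0,0],
    [0,3,0,0,0,0],
    [0,4.5,0,0,0,0],
    [0,6,0,0,0,0],
    [0,6.3,0,0,0,0],
  ],
)

```text
t: 6.83
eef_pos: [0.422, 0.04, 0.1111]
orientation: [-1.574, 0.088, -0.055]
force: [0.2, 0.1, 0.1]
opening: 0.002
```

```bash
python3 g.py 95 -78 112; python3 plan.py 4,95,-78,112
```

```text
t 6.8333 pb [-108.2  -85.1  111.1] f [0.192679   0.08817485 0.09      ] open 0.0018247734068321377
tool in pb [[1.0, -0.021, -0.002], [0.001, -0.005, 1.0], [-0.021, -1.0, -0.005]] q [ 0.43  0.19 -0.66  2.18  0.15  0.84 -0.41]
shift [20.32 -0.52  0.68] turn [ 0.005  0.002 -0.021]
call 0 shift [ 5.08 -0.13  0.17] turn [ 0.001  0.    -0.005]
call 1 shift [ 5.08 -0.1   0.17] turn [ 0.001  0.    -0.005]
call 2 shift [ 5.08 -0.08  0.17] turn [ 0.001  0.    -0.005]
call 3 shift [ 5.08 -0.05  0.18] turn [ 0.001  0.    -0.005]
```

Emit:
move_arm(
  targets=[
    [1,0,0.3,0,0,-0.01],
    [2,0,0.7,0,0,-0.02],
    [3,-0.1,0.7,0,0,-0.02],
    [4,-0.1,0.7,0,0,-0.02],
    [5,-0.1,0.7,0,0,-0.02],
  ],
)

```text
t: 7.25
eef_pos: [0.473, 0.0434, 0.1115]
orientation: [-1.574, 0.073, -0.069]
force: [-4.1, 3.0, 3.7]
opening: 0.003
```

Emit:
move_arm(
  targets=[
    [1,0,0,0,0,0],
    [2,0,0,0,0,0],
    [3,0,0,0,0,0],
    [4,0,0,0,0,0],
    [5.5,0,0,0,0,0],
  ],
)

```text
t: 7.67
eef_pos: [0.5278, 0.0382, 0.1113]
orientation: [-1.575, 0.074, -0.067]
force: [-5.4, 0.7, 3.5]
opening: -0.001
```

```bash
python3 g.py 95 -78 112
```

```text
t 7.6667 pb [ -2.7 -77.1 111.3] f [-5.40359121  0.22181543  3.49      ] open -0.0010806368773705495
tool in pb [[1.0, -0.004, -0.002], [0.002, -0.006, 1.0], [-0.004, -1.0, -0.006]] q [ 0.37  0.37 -0.6   1.96  0.27  0.89 -0.46]
shift [ 9.77 -0.11 -0.11] turn [ 0.006  0.002 -0.004]
```

Emit:
move_arm(
  targets=[
    [1,0,0,0,0,0],
    [2,0,0,0,0,0],
    [3,0,0,0,0,0],
    [4,0,0,0,0,0],
    [5,0,0,0,0,0],
  ],
)

```text
t: 8.08
eef_pos: [0.5786, 0.0333, 0.1113]
orientation: [-1.575, 0.074, -0.068]
force: [-4.0, 0.1, 3.4]
opening: -0.002
```

Emit:
move_arm(
  targets=[
    [1,0,0,0,0,0],
    [2,0,0,0,0,0],
    [3,0,0,0,0,0],
    [3.6,0,0,0,0,0],
    [4,0,0,0,0,0],
  ],
)

```text
t: 8.5
eef_pos: [0.6192, 0.0295, 0.1111]
orientation: [-1.575, 0.075, -0.068]
force: [-11.0, 0.0, 8.6]
opening: 0.0
```

Emit:
move_arm(
  targets=[
    [0.3,0,0,0,0,0],
    [0.5,0,0,0,0,0],
    [0.7,0,0,0,0,0],
    [0.7,0,0,0,0,0],
  ],
)

```text
t: 8.83
eef_pos: [0.6189, 0.0294, 0.1108]
orientation: [-1.579, 0.088, -0.054]
force: [-18.9, 0.4, 14.9]
opening: 0.001
```

```bash
python3 g.py 95 -78 112
```

```text
t 8.8333 pb [ 88.9 -77.5 110.8] f [-18.80543509  -1.35285294  14.95      ] open 0.0012750082818197418
tool in pb [[1.0, -0.021, -0.003], [0.002, -0.01, 1.0], [-0.021, -1.0, -0.01]] q [ 0.32  0.53 -0.55  1.73  0.33  1.   -0.45]
shift [ 0.61 -0.13 -0.05] turn [ 0.01   0.002 -0.021]
```

The door is at its stop: force is rising and the tool no longer moves. I'll back off, lift, and check.

Emit:
move_arm(
  targets=[
    [-1,0,0,0,0,0],
    [-2.5,-1,0,0,0,0],
    [-3.5,-4,0,0,0,0],
    [-5,-7,-1,0,0,0],
    [-6.5,-9,-4,0,0,0],
  ],
)

```text
t: 9.25
eef_pos: [0.5553, 0.0023, 0.2059]
orientation: [-1.574, 0.074, -0.053]
force: [1.4, -0.4, 1.7]
opening: -0.004
```

```bash
python3 plan.py 4,-2,-405,200; cat >> m.py <<'E'
E
python3 - <<'E'
from h import *; from g import O,Rp
im,d,c,K,P=cloud("top"); cv2.imwrite("pics/t3.png",cv2.resize(im[130:290,190:400],None,fx=3.7,fy=3.7))
X=(P[:,:3]-O)@Rp*1000; g=im[P[:,4].astype(int),P[:,3].astype(int)].astype(int)
def rep(n,k):
    if k.sum()<4: print(n,k.sum());return
    r=cv2.minAreaRect(X[k][:,:2].astype(np.float32)); print(n,k.sum(),X[k].mean(0).round(1),np.round(r[0],1),np.round(r[1],1),round(r[2],1))
rep("fin",(g.max(1)<60)&(X[:,2]>120)&(X[:,2]<150)&(abs(X[:,0]-110)<25)&(abs(X[:,1]+78)<40))
rep("bar",(g.max(1)<60)&(X[:,2]>110)&(X[:,2]<150)&(abs(X[:,0])<60)&(abs(X[:,1]-104)<20))
rep("tray",(X[:,2]>15)&(X[:,2]<60)&(abs(X[:,0])<75)&(abs(X[:,1]+298)<85))
rep("board",(X[:,2]>37)&(X[:,2]<60)&(abs(X[:,0])<75)&(X[:,1]<-350)&(X[:,1]>-385))
E
```

```text
call 0 shift [-0.84  0.2  -7.36] turn [ 0.001  0.003 -0.003]
call 1 shift [-0.81  0.18 -7.36] turn [ 0.001  0.003 -0.003]
call 2 shift [-0.79  0.17 -7.36] turn [ 0.001  0.003 -0.003]
call 3 shift [-0.77  0.16 -7.36] turn [ 0.001  0.003 -0.003]
fin 0
bar 273 [ -2.5 103.5 127.6] [ -1.6 103.7] [22.2 98.3] 89.4
tray 642 [  -1.5 -329.9   27.4] [  -4.8 -312.2] [113.9 110.4] 88.3
board 94 [  -6.6 -364.9   43.4] [  -5.6 -365.4] [  7.6 106.8] 88.3
```

View pics/t3.png

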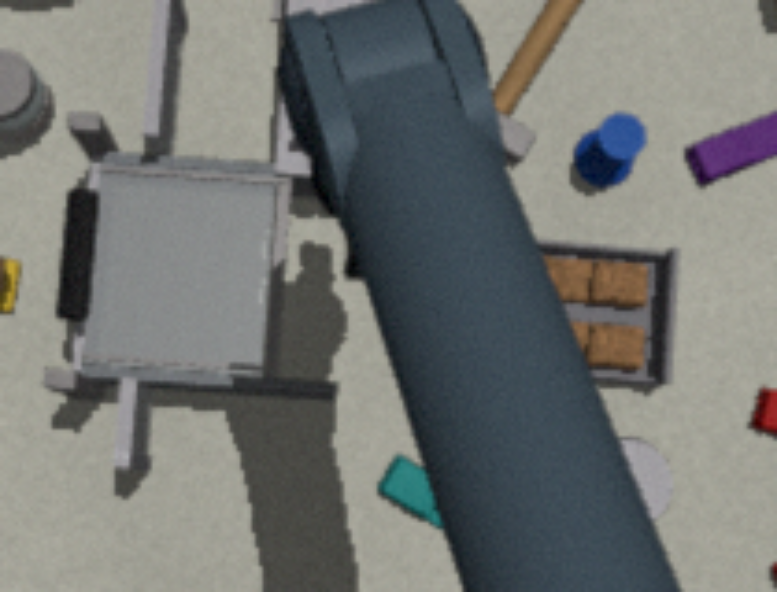

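The top view shows the mouth open from above and the bar at 127.6 mm, so the inner door is shut. The tray's end board is at pass box (-5.6, -365) and square to within 2°. I'll go behind it with the fingers half open to get two-point contact.

Emit:
move_arm(
  targets=[
    [-0.2,0,-2.4,0,0,0],
    [-0.4,0,-4.9,0,0,0],
    [-0.7,0,-7.4,0,0,0],
    [-0.9,0,-9.8,0,0,-0.005],
    [-1.1,0.1,-12.3,0,0,-0.01],
  ],
  claw=60,
)

```text
t: 9.72
eef_pos: [0.5333, -0.1333, 0.2107]
orientation: [-1.587, 0.071, -0.075]
force: [-0.1, -0.1, 0.8]
opening: 0.599
```

Emit:
move_arm(
  targets=[
    [-0.3,0,-3,0,0,0],
    [-0.6,0,-6,0,0,0],
    [-0.9,0,-9,0,0,0],
    [-1.2,0,-11.5,0,0,0],
    [-1.4,0,-13.5,0,0,0],
  ],
)

```text
t: 10.13
eef_pos: [0.5066, -0.2711, 0.2132]
orientation: [-1.59, 0.072, -0.08]
force: [0.4, -0.9, -0.2]
opening: 0.605
```

Emit:
move_arm(
  targets=[
    [-0.2,0,-1.2,0,0,0],
    [-0.4,0,-2.4,0,0,0],
    [-0.6,0,-3.2,0,0,0],
    [-0.8,0,-3.6,0,0,0],
    [-0.8,0,-3.6,0,0,0],
  ],
)

```text
t: 10.55
eef_pos: [0.4949, -0.3066, 0.2138]
orientation: [-1.59, 0.073, -0.08]
force: [-0.3, 0.8, -0.1]
opening: 0.603
```

```bash
python3 g.py -5 -405 25
```

```text
t 10.55 pb [  -3.6 -423.6  213.8] f [-0.38072371  0.74803038 -0.13      ] open 0.6025810704380435
tool in pb [[1.0, 0.006, 0.005], [-0.005, -0.021, 1.0], [0.006, -1.0, -0.021]] q [ 0.85  0.3  -0.44  1.78  0.16  1.09  0.25]
shift [-0.26 18.83  2.25] turn [ 0.021 -0.005  0.006]
```

Emit:
move_arm(
  targets=[
    [0,3,0.3,0.01,0,0],
    [0,6,0.6,0.02,0,0],
    [0,9,0.9,0.02,0,0],
    [-0.1,11.5,1.2,0.02,0,0],
    [-0.1,13,1.4,0.02,0,0],
  ],
)

```text
t: 10.97
eef_pos: [0.4945, -0.2921, 0.0804]
orientation: [-1.567, 0.073, -0.076]
force: [-0.9, -0.5, 0.2]
opening: 0.601
```

Emit:
move_arm(
  targets=[
    [0,1.5,0,0,0,0],
    [0,3,0,0,0,0],
    [0,4.3,0,0,0,0],
    [0,5.3,0,0,0,0],
    [0,5.6,0,0,0,0],
  ],
)

```text
t: 11.38
eef_pos: [0.494, -0.2905, 0.0227]
orientation: [-1.565, 0.073, -0.073]
force: [0.3, 0.3, -0.3]
opening: 0.6
```

```bash
python3 g.py -5 -382 25
```

```text
t 11.3833 pb [  -6.  -407.6   22.7] f [ 0.24575302  0.27387123 -0.34      ] open 0.6001366857164964
tool in pb [[1.0, -0.0, 0.0], [-0.0, 0.004, 1.0], [-0.0, -1.0, 0.004]] q [ 0.78  0.55 -0.39  1.9   0.28  0.75  0.14]
shift [ 0.1  -0.22  2.56] turn [-0.004 -0.    -0.   ]
```

Emit:
move_arm(
  targets=[
    [0,-0.1,0.8,0,0,0],
    [0,-0.2,1.6,0,0,0],
    [0,-0.3,2.4,0,0,0],
    [0,-0.3,3.2,0,0,0],
    [0,-0.3,4,0,0,0],
  ],
)

```text
t: 11.8
eef_pos: [0.4987, -0.2512, 0.0272]
orientation: [-1.568, 0.071, -0.074]
force: [-1.2, -3.9, 1.8]
opening: 0.601
```

Emit:
move_arm(
  targets=[
    [0,0,1,0,0,0],
    [0,0,2,0,0,0],
    [0,0,3,0,0,0],
    [0,0,4,0,0,0],
    [0,0,5,0,0,0],
  ],
)

```text
t: 12.22
eef_pos: [0.5039, -0.2013, 0.0279]
orientation: [-1.569, 0.07, -0.075]
force: [-0.6, -4.3, 3.3]
opening: 0.599
```

```bash
python3 g.py -2 -88 26; python3 - <<'E'
from h import *; from g import O,Rp
im,d,c,K,P=cloud("scene"); cv2.imwrite("pics/s4.png",cv2.resize(im[140:300,140:390],None,fx=3.2,fy=3.2))
E
```

```text
t 12.2167 pb [  -4.4 -317.9   27.9] f [-0.25279865 -4.31178534  3.28      ] open 0.5991104758988538
tool in pb [[1.0, 0.003, 0.0], [-0.0, 0.0, 1.0], [0.003, -1.0, 0.0]] q [ 0.65  0.49 -0.41  1.98  0.29  0.73 -0.02]
shift [ 0.23  0.2  22.99] turn [-0.    -0.     0.003]
```

View pics/s4.png

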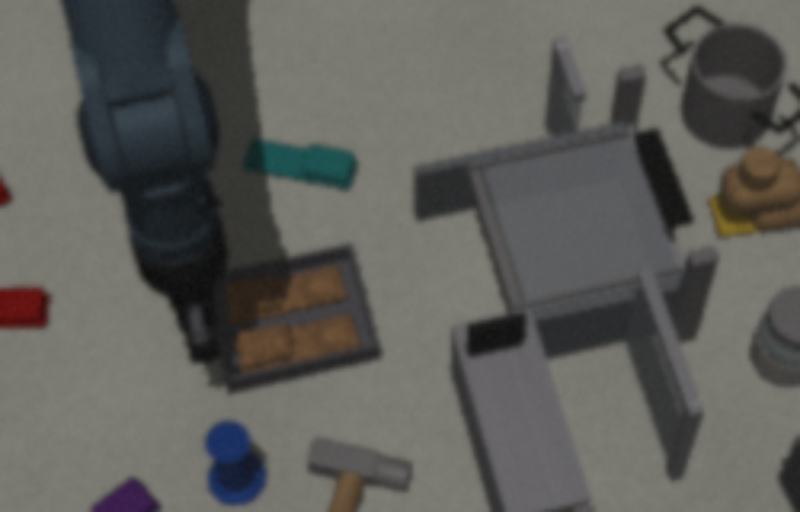

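The scene view shows the outer door slid clear, with the fin at (497,332) beside the mouth. The tray at (300,315) is square and still holds its soles. I'll keep pushing.

Emit:
move_arm(
  targets=[
    [0,0,1,0,0,0],
    [0,0,2,0,0,0],
    [0.1,0.1,3,0,0,0],
    [0.1,0.1,4,0,0,0],
    [0.1,0.1,5,0,0,0],
  ],
)

```text
t: 12.68
eef_pos: [0.5096, -0.147, 0.0267]
orientation: [-1.566, 0.068, -0.073]
force: [-0.3, -2.5, 0.1]
opening: 0.604
```

Emit:
move_arm(
  targets=[
    [0,0,1,0,0,0],
    [0,0,2,0,0,0],
    [0.1,0,3,0,0,0],
    [0.1,0,4,0,0,0],
    [0.1,0,5,0,0,0],
  ],
)

```text
t: 13.1
eef_pos: [0.5149, -0.096, 0.0267]
orientation: [-1.566, 0.069, -0.072]
force: [-0.3, -2.6, 1.2]
opening: 0.598
```

```bash
python3 g.py -2 -88 26; python3 - <<'E'
from h import *; from g import O,Rp
im,d,c,K,P=cloud("scene"); X=(P[:,:3]-O)@Rp*1000
k=(X[:,2]>15)&(X[:,2]<35)&(abs(X[:,0])<90)&(X[:,1]>-190)&(X[:,1]<-105); print(k.sum(),X[k].min(0),X[k].max(0))
r=cv2.minAreaRect(X[k][:,:2].astype(np.float32));print(r)
E
```

```text
t 13.1 pb [  -3.1 -212.    26.7] f [-0.07939208 -2.60848556  1.16      ] open 0.5981580690042454
tool in pb [[1.0, 0.002, -0.003], [0.003, 0.004, 1.0], [0.002, -1.0, 0.004]] q [ 0.49  0.47 -0.44  2.02  0.3   0.71 -0.22]
shift [ 0.15  0.11 12.4 ] turn [-0.004  0.003  0.002]
622 [ -61.85528731 -188.77108788   15.00773684] [  87.25223425 -105.21883656   34.05355745]
((11.316368103027344, -144.91941833496094), (82.35536193847656, 146.9100341796875), 86.18122863769531)
```

Emit:
move_arm(
  targets=[
    [0,0,1,0,0,0],
    [0,0,2,0,0,0],
    [0.1,0,3,0,0,0],
    [0.1,0,4,0,0,0],
    [0.1,0,5,0,0,0],
  ],
)

```text
t: 13.57
eef_pos: [0.5202, -0.0416, 0.0267]
orientation: [-1.563, 0.067, -0.069]
force: [-0.1, -1.7, -1.1]
opening: 0.595
```

Emit:
move_arm(
  targets=[
    [0,0,1,0,0,0],
    [0,0,2,0,0,0],
    [0,0,3,0,0,0],
    [0,0,3.8,0,0,0],
    [0,0,4.3,0,0,0],
  ],
)

```text
t: 13.98
eef_pos: [0.5237, 0.0033, 0.0269]
orientation: [-1.562, 0.065, -0.067]
force: [-0.2, -1.4, -1.6]
opening: 0.6
```

```bash
python3 g.py -2 -88 26
```

```text
t 13.9833 pb [  -3.6 -112.3   26.9] f [-0.09343543 -1.37450712 -1.65      ] open 0.599763425257067
tool in pb [[1.0, 0.001, -0.008], [0.008, 0.008, 1.0], [0.001, -1.0, 0.008]] q [ 0.32  0.48 -0.46  2.02  0.31  0.71 -0.42]
shift [0.17 0.1  2.43] turn [-0.008  0.008  0.001]
```

Emit:
move_arm(
  targets=[
    [0,0,0.6,0,0,0],
    [0,0,1.2,0,0,0],
    [0,0,1.7,0,0,0],
    [0,0,2.1,0,0,0],
    [0,0,2.4,0,0,0],
  ],
)

```text
t: 14.4
eef_pos: [0.5256, 0.0277, 0.027]
orientation: [-1.562, 0.065, -0.067]
force: [-0.1, -1.9, -1.4]
opening: 0.6
```

```bash
python3 g.py -2 -88 26;python3 - <<'E'
from h import *; from g import O,Rp
im,d=bot.grab_frame("scene"); cv2.imwrite("pics/s5.png",cv2.resize(im[160:280,220:390],None,fx=4.5,fy=4.5))
E
```

```text
t 14.4 pb [ -3.9 -87.8  27. ] f [ 0.09307502 -1.86939483 -1.37      ] open 0.5995919661128679
tool in pb [[1.0, 0.001, -0.008], [0.008, 0.008, 1.0], [0.001, -1.0, 0.008]] q [ 0.27  0.48 -0.46  2.01  0.31  0.71 -0.47]
shift [ 0.19  0.1  -0.02] turn [-0.008  0.008  0.001]
```

View pics/s5.png

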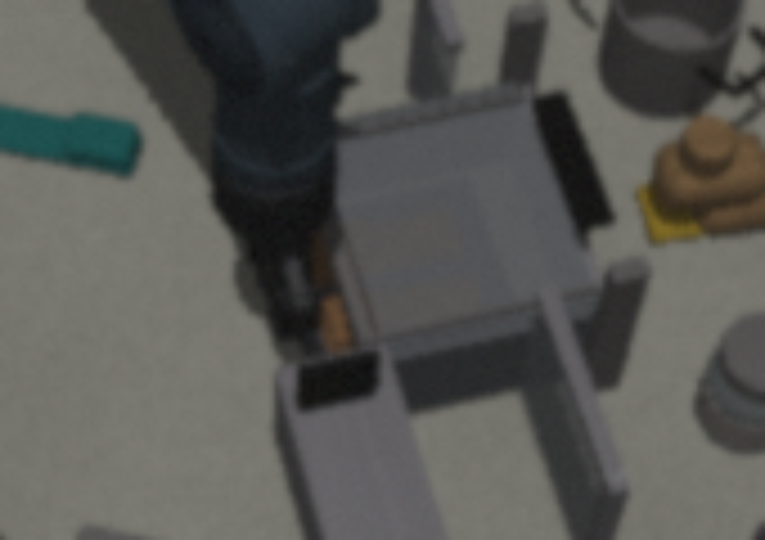

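The scene view shows the tray inside the tunnel, visible through the clear roof, with the soles in it and the door and fin alongside. I'll retreat straight back, then up.

Emit:
move_arm(
  targets=[
    [0,0,-1.5,0,0,0],
    [0,0,-3.5,0,0,0],
    [0,0,-6,0,0,0],
    [0,-1,-9,0,0,0],
    [0,-3,-12,0,0,0],
  ],
)

```text
t: 14.87
eef_pos: [0.5138, -0.0906, 0.0546]
orientation: [-1.559, 0.066, -0.062]
force: [-0.5, -1.0, 0.4]
opening: 0.605
```

Emit:
move_arm(
  targets=[
    [0,-3,-3,0,0,0],
    [0,-6.5,-6,0,0,0],
    [0,-10,-9,0,0,0],
    [0,-14,-12,0,0,0],
    [0,-17,-15,0,0,0],
  ],
)

```text
t: 15.28
eef_pos: [0.5036, -0.2297, 0.2126]
orientation: [-1.558, 0.063, -0.063]
force: [0.6, -0.3, 0.1]
opening: 0.599
```

Emit:
move_arm(
  targets=[
    [0,0,-3,0,0,0],
    [0,0,-6,0,0,0],
    [0,0,-9,0,0,0],
    [0,0,-11,0,0,0],
    [0,0,-11,0,0,0],
  ],
)

```text
t: 15.7
eef_pos: [0.4931, -0.346, 0.2115]
orientation: [-1.561, 0.069, -0.071]
force: [0.3, -1.3, -0.9]
opening: 0.599
```

```bash
python3 g.py 0 -400 200; python3 - <<'E'
from h import *; from g import O,Rp
for n in("top","scene"):
    im,d,c,K,P=cloud(n)
    if n=="top": cv2.imwrite("pics/t6.png",cv2.resize(im[100:290,150:400],None,fx=3,fy=3))
    X=(P[:,:3]-O)@Rp*1000; g=im[P[:,4].astype(int),P[:,3].astype(int)].astype(int)
    def rep(nm,k):
        if k.sum()<4: print(nm,k.sum());return
        r=cv2.minAreaRect(X[k][:,:2].astype(np.float32)); print(n,nm,k.sum(),X[k].mean(0).round(1),np.round(r[0],1),np.round(r[1],1),round(r[2],1))
    rep("fin",(g.max(1)<60)&(X[:,2]>125)&(X[:,2]<150)&(abs(X[:,0]-110)<30)&(abs(X[:,1]+78)<40))
    rep("bar",(g.max(1)<60)&(X[:,2]>110)&(X[:,2]<150)&(abs(X[:,0])<60)&(abs(X[:,1]-104)<20))
    rep("board",(X[:,2]>36)&(X[:,2]<55)&(abs(X[:,0])<70)&(X[:,1]<-55)&(X[:,1]>-130))
E
```

```text
t 15.7 pb [  -1.7 -462.9  211.5] f [ 0.39888468 -1.26857834 -0.93      ] open 0.5991694667144546
tool in pb [[1.0, 0.001, -0.003], [0.003, 0.008, 1.0], [0.001, -1.0, 0.008]] q [ 0.87  0.34 -0.39  1.72  0.13  1.11  0.35]
shift [0.19 1.2  6.28] turn [-0.008  0.003  0.001]
top fin 64 [106.  -77.3 136.4] [106.2 -77.9] [45.7  8.4] 87.0
top bar 278 [ -2.2 103.5 127.7] [ -1.9 104.1] [98.6 22.6] 0.0
top board 74 [ -6.  -72.   44.3] [ -5.8 -72. ] [109.1   5.9] 0.5
scene fin 96 [110.9 -80.  136.3] [109.4 -80.4] [47.2 13. ] 86.6
scene bar 248 [  2.9 100.7 126.8] [1.000e-01 1.016e+02] [23.8 99.1] 89.4
scene board 83 [ -3.6 -73.2  43.4] [ -3.7 -72.8] [110.3   7.1] 0.0
```

View pics/t6.png

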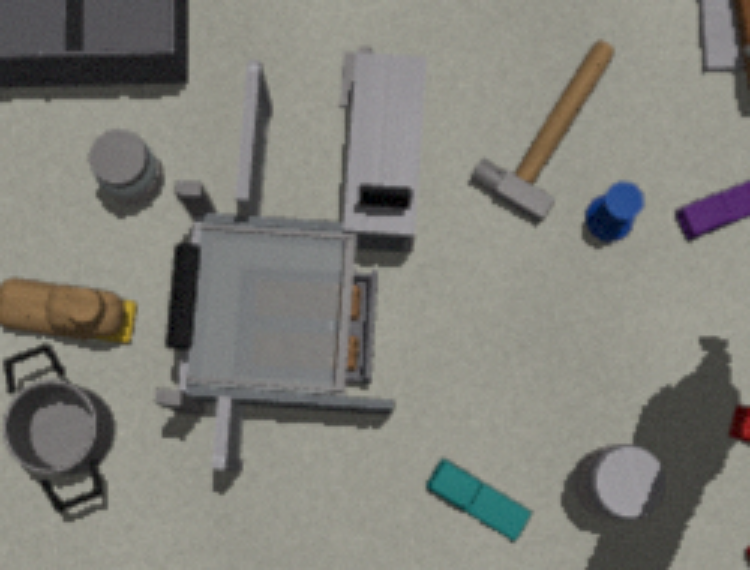

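The top view shows the tray wholly inside with its board at y ≈ -72 to -76, the soles in it, the inner bar at its shut height, and the bystanders in place. The fin's travel measures about 168 mm in both cameras, so I'll check it against 170 using the door's top face.

```bash
python3 - <<'E'
from h import *; from g import O,Rp
for n in("top","scene"):
    c,K=cam(n); z=np.load(n+"0.npz"); fr=[(z["im"],z["d"]),bot.grab_frame(n)]; res=[]
    for i,(im,d) in enumerate(fr):
        v,u=np.nonzero(d>0); X=(world(c,K,np.c_[u,v],d[v,u])-O)@Rp*1000; g=im[v,u].max(1).astype(int)
        x0=170*i; k=(g<70)&(X[:,2]>100)&(X[:,2]<150)&(abs(X[:,0]-x0+60)<25)&(abs(X[:,1]+78)<30)
        # fin top/edges, door end edges along strip
        D=(abs(X[:,2]-92)<5)&(X[:,1]>-100)&(X[:,1]<-60)&(X[:,0]>x0-115)&(X[:,0]<x0+115)
        e=[]
        for y in range(-100,-60,5):
            q=D&(abs(X[:,1]-y-2.5)<2.5); e.append((X[q,0].min(),X[q,0].max()))
        e=np.median(e,0); kt=k&(X[:,2]>133); print(n,i,"fin",k.sum(),X[k,0].mean().round(1),"top",kt.sum(),X[kt,0].mean().round(1),np.percentile(X[kt,0],[3,97]).round(1),"edges",e.round(1),"mid",e.mean().round(1))
E
```

```text
top 0 fin 72 -63.3 top 53 -62.3 [-65.9 -58.5] edges [-90.4  87.7] mid -1.4
top 1 fin 102 105.4 top 53 106.9 [103.6 111.1] edges [ 79.4 257.3] mid 168.3
scene 0 fin 178 -57.7 top 64 -59.6 [-65.6 -55. ] edges [-57.3  89.3] mid 16.0
scene 1 fin 179 111.9 top 73 110.0 [104.7 114.4] edges [ 79.6 258.3] mid 168.9
```

Travel measures 169–170 mm, so the outer door is fully open. Everything checks out, and I'm handing in.

```bash
python3 -c "
from rig import bot
print(bot.close_job())"
```

```text
the job is handed in; nothing more can be done
None
```

I finished the job and handed it in at about 16 s on the robot's clock. The hand-in reports no verdict, so the results below are from my own last checks.

- **Inner door:** it was stuck about 8 mm high. My first press was about 6 mm off the bar's centre line, so I lifted, re-centred and pressed again. It stopped dead with the bar at 0.128 m, and I held it there for about 1 s at 12–28 N. Afterwards the cameras put the bar at 127–128 mm, so it is shut.
- **Outer door:** I pushed the fin until it hit the stop, where the force rose to 19 N with no more motion. A first camera reading gave 168 mm of travel. Measuring the fin and the door edges again gave about 169–170 mm, against 170 mm for fully open.
- **Tray:** it is square and wholly inside, with the end board's outer face at about 76 mm before mid-chamber (the mouth is at 100). Both soles are still in it.
- **Bystanders:** they looked unmoved in the last top view, judged by eye. The arm is clear and touching nothing.

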